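# Make up two harmonica repair kits

### The arm

A 6-joint arm with a two-finger parallel gripper is mounted at the origin on the work surface. World frame = base frame: x ahead of the robot, y to its left, z up, the work surface at z = 0. Lengths are in m, angles in rad, forces in N, time in s.
With the tool pointing down it reaches from about 0.325 to 0.75 m from the base axis. Payload 7.6 kg.
Tool frame: the origin (TCP) lies midway between the tips of the shut fingers; the grasp point (between the pads) lies 19 mm behind it; z points along the fingers, y is the line along which they close (so a half turn about z gives the same grasp; the last joint's range is limited). The gripper opens to 85 mm and grips with 20 to 120 N. Pads are 22 mm wide; open, the fingers measure 114 mm over their backs; the gripper's body (76 mm by 85 mm) begins 54 mm behind the grasp point. The pads swing forward as they close: fully open they stand 13 mm farther back than shut.
Start: joints at [1.04, 0.052, 1.401, -0, 1.689, -0.07], TCP at [0.233, 0.47, 0.231] pointing down, gripper open.
Joint ranges: [-2.9, 2.9], [-0.91, 2.17], [0.12, 2.37], [-1.06, 4.2], [0.26, 2.73], [-2.93, 2.93]. Speed limits (rad/s): [2.57, 2.57, 3.01, 3.14, 3.14, 3.14].

### API

Orientations are given as a unit quaternion [x, y, z, w].
In Python, from rig import r, imaging, job gives the robot as it stands.
- The arm moves only by the shell command python3 -m inch 'ROWS' [FORCE]. ROWS is JSON, a list of rows, each an object with "jaw": the closure, from 0 (fully open) to 1 (shut); "offset": the shift along the tool's x, y, z in m, a list of three; "rot": the turn, a rotation vector about the tool's x, y, z in rad, a list of three. In form: [{"jaw": jaw, "offset": [dx, dy, dz], "rot": [rx, ry, rz]}, ...]. A call has 1 to 10 rows; each row is the pose to reach, as a shift and turn from the pose commanded when the call began, along the tool's axes at that moment; what a row does not reach only later rows make up. A row lasts 1/10 s, in which the tool goes at most 50 mm and 8.59 degrees, less where a joint would pass 70% of its speed; a pose out of reach is approached as far as the arm can. A call with a gripper value outside its range is refused whole. The fingers move at their own pace and stop on an object; FORCE is the grip in N (left out, the last holds). Time passes only in rows, so rows that repeat a pose let the fingers close. It gives the time, the measured TCP pose, the force, the opening and the grip force at its end, in the units of the state.
- r.get_state(): the state, without advancing time (a new reading comes with each control period).
- imaging.grab_frame(name): name is "side" or "top"; returns the picture (384x512x3 uint8, blue, green, red); there is no depth.
- imaging.camera_params(name): a dict with "intrinsics" (3x3 intrinsics, pixels), "view" (4x4, takes a point from world to camera coordinates). Camera axes: x right, y down, z forward; pixel columns grow to the right and rows downward; lengths in m; the calibration is good to about 2 mm. A picture is of the moment at which its call begins. camera_params takes no time and is no camera call.
- job.close_job(): hands the job in; it is judged then, once.
The state is a dict: "time": time; "joint_positions": joint angles; "joint_vel": joint speeds; "joint_torque": joint torques, N m; "position": TCP position; "ee_rot": TCP orientation; "ft_force": force on the tool from outside, world axes, zero at the start; "wrist_torque": the same for the moment, N m; "width": opening from 0.0 (shut) to 1.0 (fully open); "grip_force": force on a finger pad.
Only numpy, scipy, OpenCV 4.12 (cv2) and the standard library are available. Lean on these libraries where they do the work, as an engineer would, in place of code of your own. Each camera call takes 0.05 s, during which the arm holds its last target. There are 200 camera calls.

### The job

Make up the two repair kits. Short tray: lay the short ten-slot bamboo comb flat in the middle of the wide compartment, and take the two chrome cover plates out of their wooden rest together in one grip and stand them on edge, side by side as a pair, in the middle of the narrow compartment. Long tray: lay the long twelve-slot comb flat in the middle of the wide compartment and the chrome mouthpiece, holes up, in the middle of the narrow one; everything lies lengthwise along its compartment, and the other things on the desk stay where they are.

Things in the scene. Friction and masses are not known exactly. Their poses are not given: they have to be found in the camera images.
- short_comb: Short lacquered bamboo harmonica comb, a flat slab 100 mm long (own y), 28 mm wide (own x), 7 mm thick, with ten slots open along its -x edge; lies flat on the desk. Origin: centre of its underside; z up. About 25 g.
- long_comb: Long lacquered bamboo harmonica comb, a flat slab 132 mm long (own y), 28 mm wide (own x), 7 mm thick, with twelve slots open along its -x edge; lies flat on the desk. Origin: centre of its underside; z up. About 35 g.
- mouthpiece: Chrome harmonica mouthpiece, a bar 132 mm long (own y), 14 mm wide (own x), 10 mm high, with a row of twelve dark round holes in its top; lies on the desk, holes up. Origin: centre of its underside; z up. About 60 g.
- cover_a: First of two identical chrome cover plates, 100 mm long (own y), 28 mm high (z), 10 mm thick (x), standing on its long edge. Origin: centre of that edge. Both start parallel, 12 mm centre to centre (22 mm over both), in a fixed wooden rest 112 x 36 mm: channel floor 6 mm, side lips 10 mm above the desk, so plates span 6 to 34 mm above the desk. Squeezed together: 20 mm. 30 g.
- cover_b: Second of two identical chrome cover plates, 100 mm long (own y), 28 mm high (z), 10 mm thick (x), standing on its long edge. Origin: centre of that edge. It stands on the +x side of the first, in the same wooden rest (see cover_a). 30 g.
- short_tray: Pale grey plastic tray, fixed, 130 mm long (own y), 174 mm wide (own x): this one is shorter than wide. Origin: centre of its underside. Floor 4 mm thick; 4 mm walls and divider reach 14 mm above the desk. The divider along y makes a wide compartment (96 x 122 mm inside, middle at x=-35 mm, y=0) and a narrow one (66 x 122 mm inside, middle at x=+50 mm, y=0).
- long_tray: Pale grey plastic tray, fixed, 184 mm long (own y), 174 mm wide (own x): this one is longer than wide. Origin: centre of its underside. Floor 4 mm thick; 4 mm walls and divider reach 14 mm above the desk. The divider along y makes a wide compartment (96 x 176 mm inside, middle at x=-35 mm, y=0) and a narrow one (66 x 176 mm inside, middle at x=+50 mm, y=0).
- screw_dish: Bystander, to be left alone: small round steel dish of brass screws, 56 mm across, 14 mm high, loose. Origin: centre of its underside.
- wax_tin: Bystander, to be left alone: round tin with a brass lid, 47 mm across, 20 mm high, loose. Origin: centre of its underside.
- cork_block: Bystander, to be left alone: cork sanding block 34 (x) by 52 (y) by 22 mm high, loose. Origin: centre of its underside. (A fixed steel riveting stake, 48 mm across and 36 mm high, also stands among the stock; nothing else that stands between the trays is taller than 36 mm.)
Not all that is in view belongs to the job. Leave any blue, green or pink look-alike of the cover_b alone.

How it is judged:
By the outcome, as a careful person would: the job done as asked, in the order asked, and still so for the second after the job is handed in, with the robot touching nothing.
It also fails if it takes over 96 s, if anything falls off the work surface, if the arm or the gripper's body presses on something with over 40 N, if the wrist force passes 120 N, or if a joint passes its speed limit or range.

## Working session

There is one attempt and no reset: what is moved stays moved. The work goes in short steps, Python scripts to look and compute and a shell command to move; the robot and the scene stay as the last step left them, time stands still between calls to the robot, and variables do not carry over. Pictures are saved under pics/ and viewed, at most 14 in all, crops included, and the job is handed in when it is done.

```bash
ls; mkdir -p pics; python3 - <<'E'
from rig import r, imaging, job
import cv2
for n in("top","side"):
    cv2.imwrite(f"pics/{n}0.png",imaging.grab_frame(n))
    p=imaging.camera_params(n);print(p)
print(r.get_state())
E
```

```text
pics
{'intrinsics': array([[437.6264791 ,   0.        , 254.93222971],
       [  0.        , 437.6264791 , 186.16851325],
       [  0.        ,   0.        ,   1.        ]]), 'view': array([[ 0.01740136, -0.99979821, -0.01003684, -0.01724214],
       [-0.99778452, -0.01671988, -0.06439327,  0.50545106],
       [ 0.06421246,  0.01113513, -0.99787412,  1.16515024],
       [ 0.        ,  0.        ,  0.        ,  1.        ]])}
{'intrinsics': array([[385.23194726,   0.        , 255.86383134],
       [  0.        , 385.23194726, 186.89908126],
       [  0.        ,   0.        ,   1.        ]]), 'view': array([[ 0.7002209 , -0.71378509,  0.01419667, -0.36081643],
       [-0.45838473, -0.4647413 , -0.75756119,  0.23507417],
       [ 0.54733366,  0.52395264, -0.65260975,  0.76258693],
       [ 0.        ,  0.        ,  0.        ,  1.        ]])}
{'time': 0.1, 'joint_positions': array([ 1.03972103e+00,  5.27519150e-02,  1.40160631e+00, -9.47101376e-06,
        1.68864443e+00, -7.02943387e-02]), 'joint_vel': array([-0.00137781, -0.00013107, -0.00011503,  0.00015477,  0.00023876,
       -0.00023671]), 'joint_torque': array([ 8.85738955e-04, -3.82584572e+01, -3.60983598e+01, -1.11024665e-04,
        4.77500173e-03, -1.41553389e-05]), 'position': array([0.23327905, 0.47001711, 0.23057663]), 'ee_rot': array([ 2.28358184e-01,  9.73576932e-01, -6.74761149e-04, -2.04310523e-04]), 'ft_force': array([-0.22463594, -0.28437236,  0.27722227]), 'wrist_torque': array([-0.0054406 ,  0.03126601,  0.01148909]), 'grip_force': 0.0, 'width': 0.9995070869761686}
```

```bash
python3 -c "
import cv2
for n in('top','side'): cv2.imwrite(f'pics/{n}0b.png',cv2.resize(cv2.imread(f'pics/{n}0.png'),(800,600),interpolation=cv2.INTER_CUBIC))"
```

```text
(no output)
```

View pics/top0b.png

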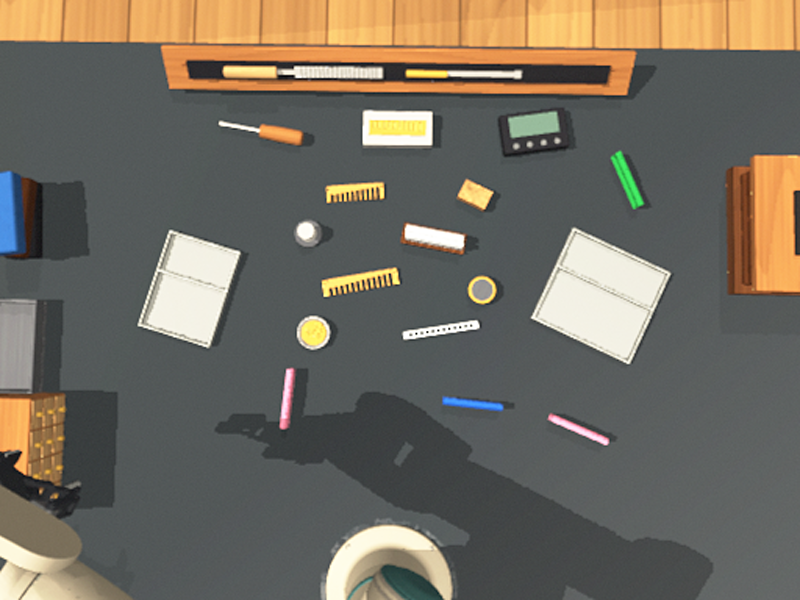

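View pics/side0b.png

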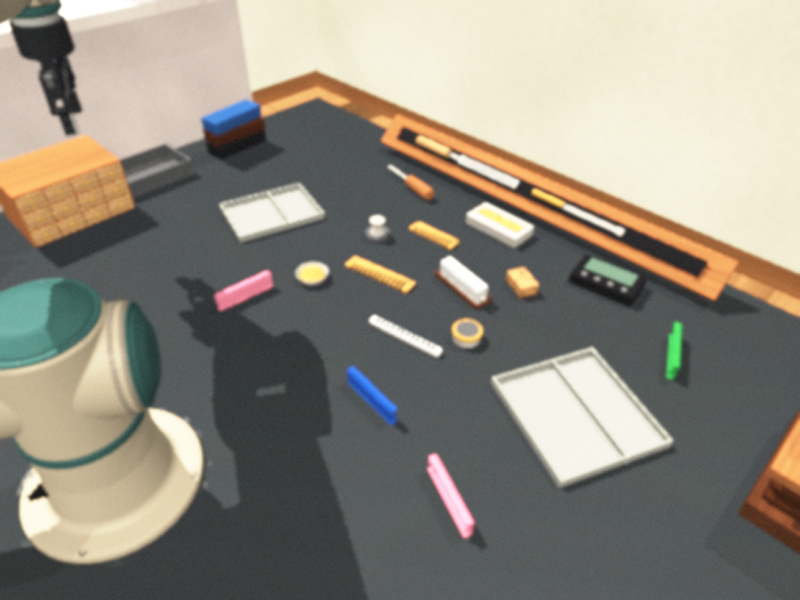

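The short comb is at about (355,191), the long comb at (361,282), the mouthpiece at (441,330) and the covers in their rest at (434,238). The short tray is at left (189,288) and the long tray at right (601,296). Bystanders are the stake (308,233), dish (313,332), tin (482,290) and cork (475,194).

Cover candidates are the pair in the wooden rest (434,238) and the pink (288,398), (578,429), blue (473,404) and green (627,180) bars. Only the pair in the rest is chrome. The yellow comb in the white box (397,128) is not stock for this job. I'll confirm this in an enlarged crop.

```bash
cat >h.py <<'E'
import cv2, numpy as np
from rig import r, imaging, job
from scipy.spatial.transform import Rotation as R
def P(n):
    c=imaging.camera_params(n); return c["intrinsics"]@c["view"][:3]
def H(n,z):                 # world (x,y) at height z -> pixel
    p=P(n); return np.c_[p[:,0],p[:,1],p[:,2]*z+p[:,3]]
def world(uv,z,n="top"):
    return cv2.perspectiveTransform(np.float64(uv).reshape(-1,1,2),np.linalg.inv(H(n,z)))[:,0]
def pix(xyz,n="top"):
    q=P(n)@np.r_[xyz,1]; return q[:2]/q[2]
def rect(im,z,x0,x1,y0,y1,s,n="top"):  # rectified view, x up, y left, s px per m
    A=np.array([[0,-1/s,x1],[-1/s,0,y1],[0,0,1]])
    return cv2.warpPerspective(im,H(n,z)@A,(int((y1-y0)*s),int((x1-x0)*s)),flags=cv2.INTER_CUBIC|cv2.WARP_INVERSE_MAP)
def go(x,y,z,yaw):          # row values to reach a tool-down pose; yaw (deg) of the closing line
    st=r.get_state(); q=R.from_quat(st["ee_rot"])
    d=q.inv().apply(np.array([x,y,z])-st["position"])
    yy=q.apply([0,1,0]); cur=np.degrees(np.arctan2(yy[1],yy[0]))
    t=(yaw-cur+90)%180-90
    T=R.from_euler("z",np.radians(cur+t))*R.from_matrix([[0,1,0],[1,0,0],[0,0,-1]])*1
    T=R.from_matrix(np.array([[np.sin(np.radians(cur+t)),np.cos(np.radians(cur+t)),0],[-np.cos(np.radians(cur+t)),np.sin(np.radians(cur+t)),0],[0,0,-1]]))
    print("offset",d.round(4),"rot",(q.inv()*T).as_rotvec().round(4),"q6",st["joint_positions"][5].round(2),"q1",st["joint_positions"][0].round(2),"w",round(st["width"],3),"t",st["time"])
E
sed -i '/from_euler/d' h.py
python3 - <<'E'
from h import *
im=cv2.imread("pics/top0.png")
s=imaging.grab_frame("side") if 0 else cv2.imread("pics/side0.png")
a=cv2.resize(im[105:225,190:320],None,fx=5,fy=5,interpolation=cv2.INTER_CUBIC)
cv2.imwrite("pics/crop1.png",a)
hsv=cv2.cvtColor(im,cv2.COLOR_BGR2HSV)
def seg(name,m,box,z):
    x0,y0,x1,y1=[int(v*.64) for v in box]
    k=np.zeros_like(m); k[y0:y1,x0:x1]=m[y0:y1,x0:x1]
    cs,_=cv2.findContours(k,cv2.RETR_EXTERNAL,cv2.CHAIN_APPROX_NONE)
    c=max(cs,key=cv2.contourArea)[:,0]
    w=world(c,z)*1000
    rc=cv2.minAreaRect(w.astype(np.float32)); b=cv2.boxPoints(rc)
    e=b[1]-b[0]; f=b[2]-b[1]; l=e if np.hypot(*e)>np.hypot(*f) else f
    print(name,np.round(rc[0],1),np.round(rc[1],1),"long axis deg",round(np.degrees(np.arctan2(l[1],l[0]))%180,1))
S,V,Hh=hsv[...,1],hsv[...,2],hsv[...,0]
bright=(V>120).astype(np.uint8)
seg("short comb",bright,(318,170,395,210),.007)
seg("long comb",bright,(315,258,408,302),.007)
seg("mouth",bright,(398,315,486,345),.010)
seg("covers",((V>150)&(S<60)).astype(np.uint8),(395,215,475,260),.034)
seg("rest",((V>60)).astype(np.uint8),(395,215,475,260),.010)
seg("stray",bright,(130,222,250,355),.014)
seg("ltray",bright,(520,220,680,370),.014)
seg("cork",bright,(450,172,500,215),.022)
seg("tin",bright,(460,270,505,310),.020)
seg("stake",bright,(290,215,325,250),.036)
seg("dish",bright,(290,312,335,352),.014)
E
```

```text
short comb [680.3  72.2] [ 31.7 102.4] long axis deg 94.5
long comb [522.1  59.5] [ 31.9 134.9] long axis deg 100.8
mouth [440.8 -81.8] [ 16.2 134.2] long axis deg 99.7
covers [598.  -67.3] [102.6  27.5] long axis deg 79.9
rest [603.2 -68.4] [ 76.9 139.3] long axis deg 90.9
stray [505.1 355.8] [132.3 176. ] long axis deg 163.8
ltray [ 505.3 -357.1] [187.6 176.4] long axis deg 65.5
cork [ 675.7 -137. ] [53.4 39.2] long axis deg 64.0
tin [ 510.3 -151.9] [47.4 45.8] long axis deg 45.7
stake [601.3 150.4] [43.2 37.5] long axis deg 1.4
dish [432.9 137.7] [55.5 57. ] long axis deg 136.2
```

View pics/crop1.png

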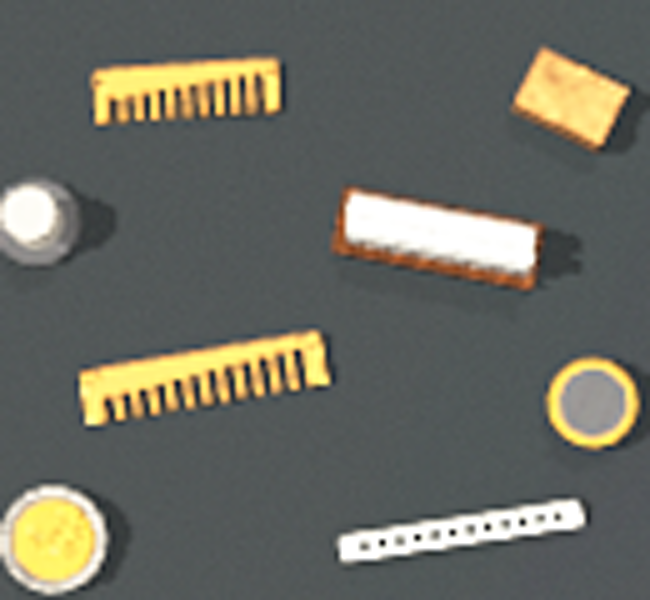

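The crop confirms the picture:
- Short ten-slot comb at top left.
- Long twelve-slot comb below it.
- White/chrome pair in the wooden rest at centre right.
- Mouthpiece with dark holes at bottom right.

I'll start with the short comb.

```bash
python3 -c "
from h import *
go(.680,.072,.10,4.5)"
```

```text
Traceback (most recent call last):
  File "h.py", line 20, in go
    T=R.from_matrix(np.array([[np.sin(np.radians(cur+t)),np.cos(np.radians(cur+t)),0],[-np.cos(np.radians(cur+t)),np.sin(np.radians(cur+t)),0],[0,0,-1]]))
  File "scipy/spatial/transform/_rotation.pyx", line 1143, in scipy.spatial.transform._rotation.Rotation.from_matrix
ValueError: Non-positive determinant (left-handed or null coordinate frame) in rotation matrix 0: [[ 0.0784591   0.99691733  0.        ]
 [-0.99691733  0.0784591   0.        ]
 [ 0.          0.         -1.        ]].
```

```bash
sed -i 's/    T=.*/    c,s=np.cos(np.radians(cur+t)),np.sin(np.radians(cur+t)); T=R.from_matrix([[-s,c,0],[c,s,0],[0,0,-1]])/' h.py; python3 -c "
from h import *
go(.680,.072,.10,4.5)"
```

```text
offset [-0.5771 -0.1577  0.1307] rot [-1.3000e-03  6.0000e-04  1.0315e+00] q6 -0.07 q1 1.04 w 1.0 t 0.1
```

```bash
python3 -m inch '[{"jaw":0.5,"offset":[-0.577,-0.158,0.13],"rot":[0,0,1.03]},{"jaw":0.5,"offset":[-0.577,-0.158,0.13],"rot":[0,0,1.03]},{"jaw":0.5,"offset":[-0.577,-0.158,0.13],"rot":[0,0,1.03]},{"jaw":0.5,"offset":[-0.577,-0.158,0.13],"rot":[0,0,1.03]},{"jaw":0.5,"offset":[-0.577,-0.158,0.13],"rot":[0,0,1.03]},{"jaw":0.5,"offset":[-0.577,-0.158,0.13],"rot":[0,0,1.03]},{"jaw":0.5,"offset":[-0.577,-0.158,0.13],"rot":[0,0,1.03]},{"jaw":0.5,"offset":[-0.577,-0.158,0.13],"rot":[0,0,1.03]},{"jaw":0.5,"offset":[-0.577,-0.158,0.13],"rot":[0,0,1.03]},{"jaw":0.5,"offset":[-0.577,-0.158,0.13],"rot":[0,0,1.03]}]' 40; python3 -c "
from h import *
go(.680,.072,.10,4.5)"
```

```text
time: 1.1
position: [0.5992, 0.1435, 0.1242]
ee_rot: [0.678, 0.735, -0.0, -0.0]
ft_force: [-0.3, 0.9, 1.4]
width: 0.498
grip_force: 0.0
offset [-0.0777  0.0749  0.0241] rot [-0.0007 -0.0001  0.0013] q6 0.1 q1 0.18 w 0.498 t 1.1
```

```bash
python3 -m inch '[{"jaw":0.5,"offset":[-0.07,0.068,0.025],"rot":[0,0,0]},{"jaw":0.5,"offset":[-0.07,0.068,0.025],"rot":[0,0,0]},{"jaw":0.5,"offset":[-0.07,0.068,0.025],"rot":[0,0,0]},{"jaw":0.5,"offset":[-0.07,0.068,0.025],"rot":[0,0,0]},{"jaw":0.5,"offset":[-0.07,0.068,0.025],"rot":[0,0,0]}]'; python3 -c "
from h import *
go(.680,.072,.003,4.5)"
```

```text
time: 1.6
position: [0.6712, 0.0818, 0.1007]
ee_rot: [0.678, 0.735, 0.0, 0.0]
ft_force: [-0.3, 0.3, -0.3]
width: 0.504
grip_force: 0.0
offset [-0.0105  0.0079  0.0977] rot [ 0.0005 -0.0004  0.0024] q6 -0.01 q1 0.07 w 0.504 t 1.6
```

```bash
python3 -m inch '[{"jaw":0.5,"offset":[-0.0105,0.008,0.03],"rot":[0,0,0]},{"jaw":0.5,"offset":[-0.0105,0.008,0.06],"rot":[0,0,0]},{"jaw":0.5,"offset":[-0.0105,0.008,0.085],"rot":[0,0,0]},{"jaw":0.5,"offset":[-0.0105,0.008,0.095],"rot":[0,0,0]},{"jaw":0.5,"offset":[-0.0105,0.008,0.0975],"rot":[0,0,0]},{"jaw":0.5,"offset":[-0.0105,0.008,0.0975],"rot":[0,0,0]},{"jaw":1,"offset":[-0.0105,0.008,0.0975],"rot":[0,0,0]},{"jaw":1,"offset":[-0.0105,0.008,0.0975],"rot":[0,0,0]},{"jaw":1,"offset":[-0.0105,0.008,0.0975],"rot":[0,0,0]},{"jaw":1,"offset":[-0.0105,0.008,0.0975],"rot":[0,0,0]}]' 40;  python3 -c "
from h import *
go(.4715,.3656,.1,-16.2)"
```

```text
time: 2.6
position: [0.6815, 0.0713, 0.0053]
ee_rot: [0.678, 0.735, 0.001, 0.001]
ft_force: [-1.6, 1.4, 6.7]
width: 0.297
grip_force: 39.1
offset [ 0.3102 -0.1855 -0.0953] rot [ 0.0035 -0.0011  0.3628] q6 -0.03 q1 0.05 w 0.297 t 2.6
```

```bash
python3 -m inch '[{"jaw":1,"offset":[0,0,-0.03],"rot":[0,0,0]},{"jaw":1,"offset":[0,0,-0.07],"rot":[0,0,0]},{"jaw":1,"offset":[0.03,-0.018,-0.095],"rot":[0,0,0.05]},{"jaw":1,"offset":[0.31,-0.186,-0.095],"rot":[0,0,0.363]},{"jaw":1,"offset":[0.31,-0.186,-0.095],"rot":[0,0,0.363]},{"jaw":1,"offset":[0.31,-0.186,-0.095],"rot":[0,0,0.363]},{"jaw":1,"offset":[0.31,-0.186,-0.095],"rot":[0,0,0.363]},{"jaw":1,"offset":[0.31,-0.186,-0.095],"rot":[0,0,0.363]},{"jaw":1,"offset":[0.31,-0.186,-0.095],"rot":[0,0,0.363]},{"jaw":1,"offset":[0.31,-0.186,-0.095],"rot":[0,0,0.363]}]';python3 -m inch '[{"jaw":1,"offset":[0,0,0],"rot":[0,0,0]},{"jaw":1,"offset":[0,0,0],"rot":[0,0,0]},{"jaw":1,"offset":[0,0,0],"rot":[0,0,0]}]';  python3 - <<'E'
from h import *
go(.4715,.3656,.1,-16.2)
im=np.hstack([cv2.resize(imaging.grab_frame("top")[110:260,50:200],(400,400),interpolation=2),cv2.resize(imaging.grab_frame("side")[60:210,90:240],(400,400),interpolation=2)])
cv2.imwrite("pics/c2.png",im)
E
```

```text
time: 3.6
position: [0.4679, 0.368, 0.0985]
ee_rot: [0.799, 0.601, 0.001, -0.0]
ft_force: [0.8, 0.0, -0.7]
width: 0.291
grip_force: 39.3
time: 3.9
position: [0.471, 0.3643, 0.0979]
ee_rot: [0.8, 0.6, 0.0, 0.0]
ft_force: [-1.0, -0.5, -1.3]
width: 0.294
grip_force: 39.4
offset [ 0.0014  0.0001 -0.0021] rot [ 0.0006 -0.0002 -0.0015] q6 0.88 q1 0.6 w 0.294 t 3.9
```

View pics/c2.png

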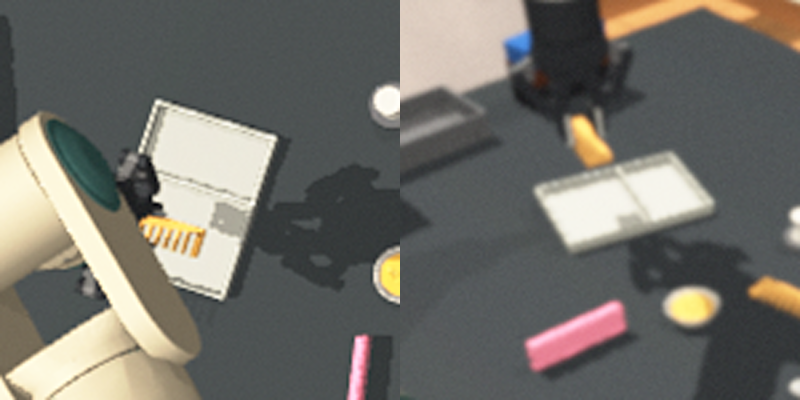

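The comb is held level and lengthwise over the wide compartment, with its visible end at about (180,235) in the left half of the crop. I'll lower and release it.

```bash
python3 -m inch '[{"jaw":1,"offset":[0.001,0,0.03],"rot":[0,0,0]},{"jaw":1,"offset":[0.001,0,0.06],"rot":[0,0,0]},{"jaw":1,"offset":[0.001,0,0.078],"rot":[0,0,0]},{"jaw":1,"offset":[0.001,0,0.085],"rot":[0,0,0]},{"jaw":1,"offset":[0.001,0,0.0885],"rot":[0,0,0]},{"jaw":1,"offset":[0.001,0,0.0885],"rot":[0,0,0]},{"jaw":0.55,"offset":[0.001,0,0.0885],"rot":[0,0,0]},{"jaw":0.55,"offset":[0.001,0,0.0885],"rot":[0,0,0]},{"jaw":0.55,"offset":[0.001,0,0.0885],"rot":[0,0,0]}]';python3 -m inch '[{"jaw":0.55,"offset":[0,0,-0.02],"rot":[0,0,0]},{"jaw":0.55,"offset":[0,0,-0.06],"rot":[0,0,0]},{"jaw":0.55,"offset":[0,0,-0.1],"rot":[0,0,0]},{"jaw":0.55,"offset":[0,0,-0.1],"rot":[0,0,0]}]';  python3 - <<'E'
from h import *
go(.600,-.067,.1,-10.1)
E
```

```text
time: 4.9
position: [0.4708, 0.3663, 0.0098]
ee_rot: [0.8, 0.6, 0.001, -0.0]
ft_force: [0.2, -0.2, 0.2]
width: 0.448
grip_force: 0.0
time: 5.3
position: [0.4732, 0.3681, 0.1167]
ee_rot: [0.8, 0.6, 0.006, 0.0]
ft_force: [-0.3, 0.1, -0.2]
width: 0.45
grip_force: 0.0
offset [-0.3825  0.2431  0.0149] rot [ 0.0084 -0.0093 -0.1066] q6 0.88 q1 0.6 w 0.45 t 5.3
```

```bash
python3 -m inch '[{"jaw":0.55,"offset":[-0.383,0.243,0.01],"rot":[0,0,-0.106]},{"jaw":0.55,"offset":[-0.383,0.243,0.01],"rot":[0,0,-0.106]},{"jaw":0.55,"offset":[-0.383,0.243,0.01],"rot":[0,0,-0.106]},{"jaw":0.55,"offset":[-0.383,0.243,0.01],"rot":[0,0,-0.106]},{"jaw":0.55,"offset":[-0.383,0.243,0.01],"rot":[0,0,-0.106]},{"jaw":0.55,"offset":[-0.383,0.243,0.01],"rot":[0,0,-0.106]},{"jaw":0.55,"offset":[-0.383,0.243,0.01],"rot":[0,0,-0.106]},{"jaw":0.55,"offset":[-0.383,0.243,0.01],"rot":[0,0,-0.106]},{"jaw":0.55,"offset":[-0.383,0.243,0.01],"rot":[0,0,-0.106]},{"jaw":0.55,"offset":[-0.383,0.243,0.01],"rot":[0,0,-0.106]}]';python3 -m inch '[{"jaw":0.55,"offset":[0,0,0],"rot":[0,0,0]},{"jaw":0.55,"offset":[0,0,0],"rot":[0,0,0]},{"jaw":0.55,"offset":[0,0,0],"rot":[0,0,0]}]';  python3 - <<'E'
from h import *
go(.600,-.067,.017,-10.1)
t,s=imaging.grab_frame("top"),imaging.grab_frame("side")
cv2.imwrite("pics/c3.png",np.hstack([cv2.resize(t[130:230,60:160],(400,400),interpolation=2),cv2.resize(s[120:220,240:340],(400,400),interpolation=2)]))
# where the rest/cover corners should project in the side view, for the assumed centre
a=np.radians(79.9);u=np.array([np.cos(a),np.sin(a)]);v=np.array([np.sin(a),-np.cos(a)])
s0=cv2.imread("pics/side0.png");big=cv2.resize(s0[145:225,260:340],(640,640),interpolation=2)
for i,j in((1,1),(1,-1),(-1,-1),(-1,1)):
    for z,L,W,col in((.034,.05,.011,(0,0,255)),(.010,.056,.018,(255,0,0))):
        q=(pix(np.r_[np.array([.600,-.067])+i*L*u+j*W*v,z],"side")-[260,145])*8
        cv2.circle(big,tuple(int(k) for k in q),4,col,-1)
cv2.imwrite("pics/c4.png",cv2.resize(big,(560,560)))
E
```

```text
time: 6.3
position: [0.5974, -0.075, 0.0987]
ee_rot: [0.769, 0.64, -0.0, 0.001]
ft_force: [-0.3, 0.3, -0.0]
width: 0.45
grip_force: 0.0
time: 6.6
position: [0.5967, -0.068, 0.0991]
ee_rot: [0.766, 0.643, 0.0, -0.0]
ft_force: [0.1, -0.5, 0.2]
width: 0.456
grip_force: 0.0
offset [0.0015 0.0031 0.0821] rot [-0.0001 -0.0003  0.0013] q6 -0.0 q1 -0.18 w 0.456 t 6.6
```

View pics/c3.png

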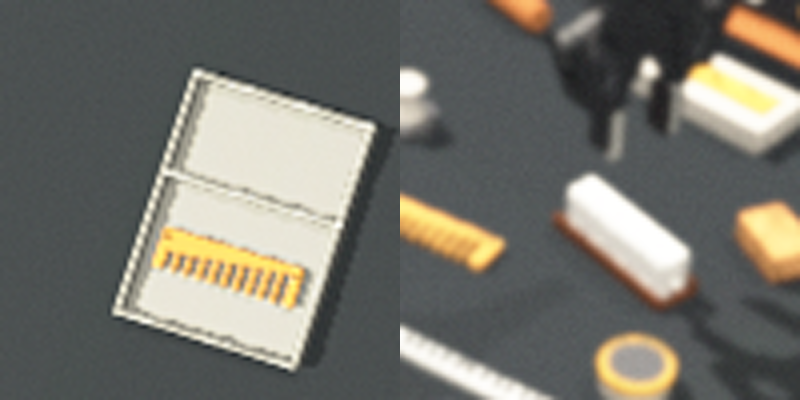

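View pics/c4.png

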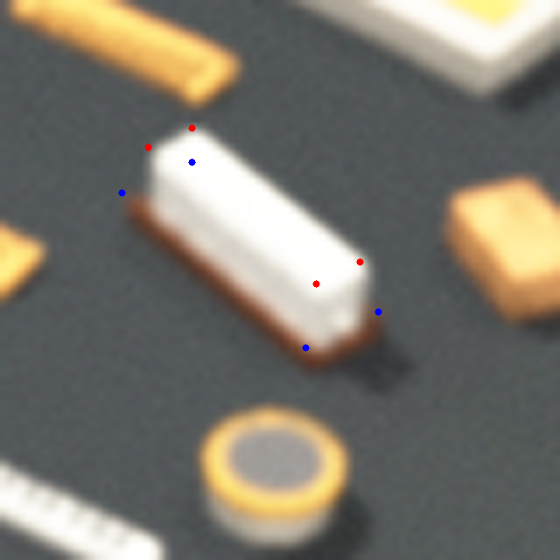

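The left half shows the short comb flat and central in the wide compartment, its centre (230,267) matching the compartment's. The projected cover corners match the side view to about 2 mm. Next is gripping the pair.

```bash
python3 -m inch '[{"jaw":0.55,"offset":[0,0.0033,0.03],"rot":[0,0,0]},{"jaw":0.55,"offset":[0,0.0033,0.06],"rot":[0,0,0]},{"jaw":0.55,"offset":[0,0.0033,0.077],"rot":[0,0,0]},{"jaw":0.55,"offset":[0,0.0033,0.082],"rot":[0,0,0]},{"jaw":0.55,"offset":[0,0.0033,0.082],"rot":[0,0,0]},{"jaw":0.7,"offset":[0,0.0033,0.082],"rot":[0,0,0]},{"jaw":1,"offset":[0,0.0033,0.082],"rot":[0,0,0]},{"jaw":1,"offset":[0,0.0033,0.082],"rot":[0,0,0]},{"jaw":1,"offset":[0,0.0033,0.082],"rot":[0,0,0]},{"jaw":1,"offset":[0,0.0033,0.082],"rot":[0,0,0]}]' 50;python3 -m inch '[{"jaw":1,"offset":[0,0,0],"rot":[0,0,0]},{"jaw":1,"offset":[0,0,-0.015],"rot":[0,0,0]},{"jaw":1,"offset":[0,0,-0.04],"rot":[0,0,0]},{"jaw":1,"offset":[0,0,-0.08],"rot":[0,0,0]},{"jaw":1,"offset":[0,0,-0.09],"rot":[0,0,0]},{"jaw":1,"offset":[0,0,-0.09],"rot":[0,0,0]},{"jaw":1,"offset":[0,0,-0.09],"rot":[0,0,0]}]';  python3 - <<'E'
from h import *
go(.5531,.3418,.1,-16.2)
t,s=imaging.grab_frame("top"),imaging.grab_frame("side")
cv2.imwrite("pics/c5.png",np.hstack([cv2.resize(t[90:220,200:330],(400,400),interpolation=2),cv2.resize(s[100:220,230:350],(400,400),interpolation=2)]))
E
```

```text
time: 7.7
position: [0.6012, -0.0701, 0.019]
ee_rot: [0.767, 0.642, 0.001, 0.001]
ft_force: [-0.7, 1.0, 6.4]
width: 0.223
grip_force: 49.9
time: 8.4
position: [0.5995, -0.07, 0.1061]
ee_rot: [0.767, 0.642, -0.0, -0.001]
ft_force: [0.2, -0.1, -1.5]
width: 0.217
grip_force: 49.0
offset [ 0.3972 -0.1182  0.0063] rot [-1.500e-03  1.000e-04  1.057e-01] q6 -0.0 q1 -0.18 w 0.217 t 8.4
```

View pics/c5.png

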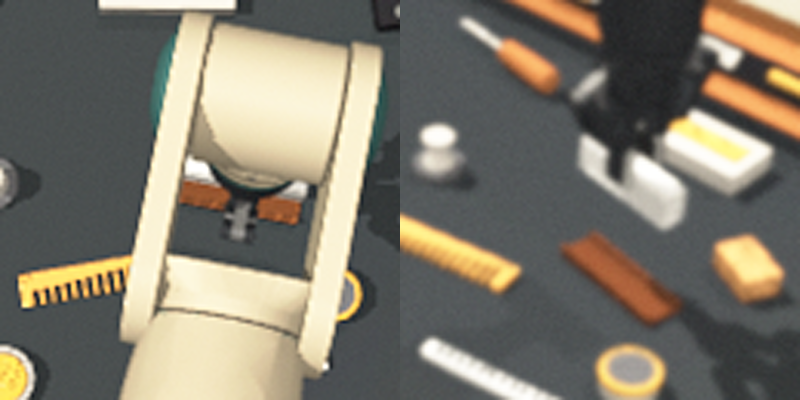

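The rest is empty and both plates hang together in the grip (right half, (635,185)). I'll carry them to the short tray.

```bash
python3 -m inch '[{"jaw":1,"offset":[0.04,-0.012,0],"rot":[0,0,0]},{"jaw":1,"offset":[0.397,-0.118,0],"rot":[0,0,0.106]},{"jaw":1,"offset":[0.397,-0.118,0],"rot":[0,0,0.106]},{"jaw":1,"offset":[0.397,-0.118,0],"rot":[0,0,0.106]},{"jaw":1,"offset":[0.397,-0.118,0],"rot":[0,0,0.106]},{"jaw":1,"offset":[0.397,-0.118,0],"rot":[0,0,0.106]},{"jaw":1,"offset":[0.397,-0.118,0],"rot":[0,0,0.106]},{"jaw":1,"offset":[0.397,-0.118,0],"rot":[0,0,0.106]},{"jaw":1,"offset":[0.397,-0.118,0],"rot":[0,0,0.106]},{"jaw":1,"offset":[0.397,-0.118,0],"rot":[0,0,0.106]}]';python3 -m inch '[{"jaw":1,"offset":[0,0,0],"rot":[0,0,0]},{"jaw":1,"offset":[0,0,0],"rot":[0,0,0]},{"jaw":1,"offset":[0,0,0],"rot":[0,0,0]},{"jaw":1,"offset":[0,0,0],"rot":[0,0,0]}]';  python3 - <<'E'
from h import *
go(.5531,.3418,.018,-16.2)
E
```

```text
time: 9.5
position: [0.5519, 0.3444, 0.1049]
ee_rot: [0.798, 0.602, -0.001, -0.001]
ft_force: [0.5, 0.1, -2.5]
width: 0.215
grip_force: 49.1
time: 9.9
position: [0.5542, 0.3404, 0.1072]
ee_rot: [0.8, 0.6, 0.0, 0.0]
ft_force: [-0.1, -0.0, -0.2]
width: 0.221
grip_force: 49.1
offset [ 0.001  -0.0015  0.0892] rot [ 0.      0.     -0.0018] q6 0.78 q1 0.49 w 0.221 t 9.9
```

```bash
python3 -m inch '[{"jaw":1,"offset":[0.003,-0.0012,0.03],"rot":[0,0,0]},{"jaw":1,"offset":[0.003,-0.0012,0.06],"rot":[0,0,0]},{"jaw":1,"offset":[0.003,-0.0012,0.078],"rot":[0,0,0]},{"jaw":1,"offset":[0.003,-0.0012,0.084],"rot":[0,0,0]},{"jaw":1,"offset":[0.003,-0.0012,0.087],"rot":[0,0,0]},{"jaw":1,"offset":[0.003,-0.0012,0.087],"rot":[0,0,0]},{"jaw":1,"offset":[0.003,-0.0012,0.087],"rot":[0,0,0]}]'; python3 -m inch '[{"jaw":1,"offset":[0,0,0.001],"rot":[0,0,0]},{"jaw":1,"offset":[0,0,0.001],"rot":[0,0,0]}]'; python3 -m inch '[{"jaw":1,"offset":[0,0,0.001],"rot":[0,0,0]},{"jaw":1,"offset":[0,0,0.001],"rot":[0,0,0]}]'
```

```text
time: 10.6
position: [0.5543, 0.345, 0.0218]
ee_rot: [0.8, 0.6, 0.001, 0.0]
ft_force: [-0.7, 1.4, -0.1]
width: 0.222
grip_force: 49.1
time: 10.8
position: [0.5538, 0.3448, 0.0198]
ee_rot: [0.8, 0.6, 0.001, 0.0]
ft_force: [-0.4, 0.1, -0.9]
width: 0.22
grip_force: 49.1
time: 11.0
position: [0.5535, 0.3447, 0.0181]
ee_rot: [0.8, 0.6, -0.0, -0.0]
ft_force: [-1.0, 0.1, -0.2]
width: 0.217
grip_force: 49.1
```

```bash
python3 -m inch '[{"jaw":1,"offset":[0,0,0.0008],"rot":[0,0,0]},{"jaw":1,"offset":[0,0,0.0008],"rot":[0,0,0]},{"jaw":1,"offset":[0,0,0.0008],"rot":[0,0,0]}]'; python3 -m inch '[{"jaw":1,"offset":[0,0,0.0008],"rot":[0,0,0]},{"jaw":1,"offset":[0,0,0.0008],"rot":[0,0,0]},{"jaw":1,"offset":[0,0,0.0008],"rot":[0,0,0]}]'
```

```text
time: 11.3
position: [0.5535, 0.3447, 0.0173]
ee_rot: [0.8, 0.6, -0.0, -0.0]
ft_force: [-0.1, 0.1, -0.3]
width: 0.219
grip_force: 49.1
time: 11.6
position: [0.5536, 0.3447, 0.017]
ee_rot: [0.8, 0.6, 0.0, 0.0]
ft_force: [-2.2, -0.8, 3.4]
width: 0.215
grip_force: 49.6
```

Contact is made. I'll open gently and back off.

```bash
python3 -m inch '[{"jaw":1,"offset":[0,0,0],"rot":[0,0,0]},{"jaw":0.77,"offset":[0,0,0],"rot":[0,0,0]},{"jaw":0.76,"offset":[0,0,0],"rot":[0,0,0]},{"jaw":0.74,"offset":[0,0,0],"rot":[0,0,0]},{"jaw":0.72,"offset":[0,0,0],"rot":[0,0,0]},{"jaw":0.68,"offset":[0,0,0],"rot":[0,0,0]},{"jaw":0.65,"offset":[0,0,0],"rot":[0,0,0]},{"jaw":0.65,"offset":[0,0,0],"rot":[0,0,0]}]' 20; python3 -m inch '[{"jaw":0.65,"offset":[0,0,-0.01],"rot":[0,0,0]},{"jaw":0.65,"offset":[0,0,-0.025],"rot":[0,0,0]},{"jaw":0.65,"offset":[0,0,-0.05],"rot":[0,0,0]},{"jaw":0.55,"offset":[0,0,-0.09],"rot":[0,0,0]},{"jaw":0.55,"offset":[0,0,-0.09],"rot":[0,0,0]}]'; python3 -c "
from h import *
go(.522,.0595,.1,10.8)"
```

```text
time: 12.4
position: [0.5535, 0.3447, 0.0165]
ee_rot: [0.8, 0.6, 0.0, -0.0]
ft_force: [-0.1, 0.6, -0.9]
width: 0.35
grip_force: 0.0
time: 12.9
position: [0.5565, 0.3464, 0.1158]
ee_rot: [0.8, 0.6, 0.007, 0.001]
ft_force: [0.6, 0.1, 1.0]
width: 0.454
grip_force: 0.0
offset [-0.2853  0.0468  0.0135] rot [ 0.0116 -0.0072 -0.4714] q6 0.78 q1 0.5 w 0.454 t 12.9
```

```bash
python3 -m inch '[{"jaw":0.55,"offset":[-0.283,0.047,0.006],"rot":[0,0,-0.471]},{"jaw":0.55,"offset":[-0.283,0.047,0.006],"rot":[0,0,-0.471]},{"jaw":0.55,"offset":[-0.283,0.047,0.006],"rot":[0,0,-0.471]},{"jaw":0.55,"offset":[-0.283,0.047,0.006],"rot":[0,0,-0.471]},{"jaw":0.55,"offset":[-0.283,0.047,0.006],"rot":[0,0,-0.471]},{"jaw":0.55,"offset":[-0.283,0.047,0.006],"rot":[0,0,-0.471]},{"jaw":0.55,"offset":[-0.283,0.047,0.006],"rot":[0,0,-0.471]},{"jaw":0.55,"offset":[-0.283,0.047,0.006],"rot":[0,0,-0.471]},{"jaw":0.55,"offset":[-0.283,0.047,0.006],"rot":[0,0,-0.471]},{"jaw":0.55,"offset":[-0.283,0.047,0.006],"rot":[0,0,-0.471]}]';python3 -m inch '[{"jaw":0.55,"offset":[0,0,0],"rot":[0,0,0]},{"jaw":0.55,"offset":[0,0,0],"rot":[0,0,0]}]';  python3 - <<'E'
from h import *
go(.522,.0595,.003,10.8)
t,s=imaging.grab_frame("top"),imaging.grab_frame("side")
cv2.imwrite("pics/c6.png",np.hstack([cv2.resize(t[130:230,60:160],(400,400),interpolation=2),cv2.resize(s[90:190,120:220],(400,400),interpolation=2)]))
E
```

```text
time: 13.9
position: [0.5198, 0.061, 0.1009]
ee_rot: [0.637, 0.771, 0.0, 0.0]
ft_force: [-0.4, 0.4, 0.3]
width: 0.451
grip_force: 0.0
time: 14.1
position: [0.5196, 0.0605, 0.1005]
ee_rot: [0.637, 0.771, 0.0, -0.0]
ft_force: [0.7, 0.2, 0.1]
width: 0.447
grip_force: 0.0
offset [-0.0014  0.0021  0.0975] rot [-0.     -0.0001  0.0007] q6 -0.14 q1 0.05 w 0.447 t 14.1
```

View pics/c6.png

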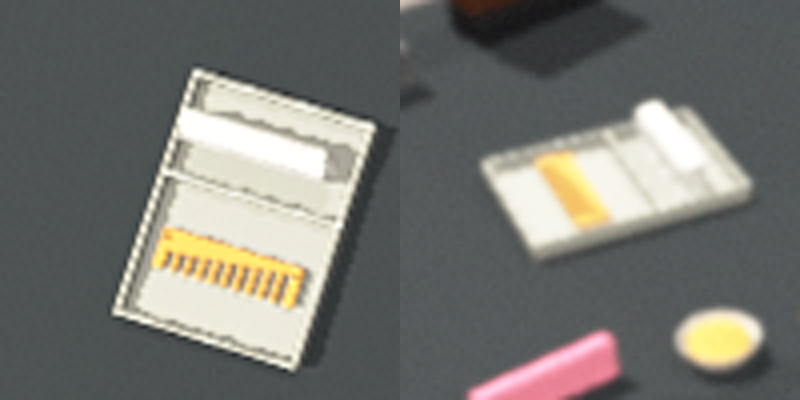

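```bash
python3 - <<'E'
from h import *
t=cv2.imread("pics/c6.png")[:,:400]
h=cv2.cvtColor(t,cv2.COLOR_BGR2HSV)
m=((h[...,2]>242)&(h[...,1]<25)).astype(np.uint8); m[190:]=0;m[:100]=0
c=max(cv2.findContours(m,0,1)[0],key=cv2.contourArea)[:,0]
w=(world(c/4+[60,130],.032)*1000).astype(np.float32)
rc=cv2.minAreaRect(w);print(rc)
print("target pix",pix([.5531,.3418,.032]),"crop",(pix([.5531,.3418,.032])-[60,130])*4)
E
```

```text
((552.8578491210938, 346.4920349121094), (103.66796112060547, 20.105493545532227), 73.82853698730469)
target pix [124.42523104 165.93985177] crop [257.70092416 143.75940709]
```

The pair stands upright and aligned but about 5 mm off along the compartment. There is plenty of time, so I'll regrip and centre it before going on.

```bash
python3 -c "
from h import *
go(.5533,.3445,.1,-16.2)"
```

```text
offset [0.2729 0.0864 0.0005] rot [-2.000e-04 -0.000e+00  4.714e-01] q6 -0.14 q1 0.04 w 0.452 t 14.2
```

```bash
python3 -m inch '[{"jaw":0.6,"offset":[0.273,0.0864,0],"rot":[0,0,0.4714]},{"jaw":0.6,"offset":[0.273,0.0864,0],"rot":[0,0,0.4714]},{"jaw":0.6,"offset":[0.273,0.0864,0],"rot":[0,0,0.4714]},{"jaw":0.6,"offset":[0.273,0.0864,0],"rot":[0,0,0.4714]},{"jaw":0.6,"offset":[0.273,0.0864,0],"rot":[0,0,0.4714]},{"jaw":0.6,"offset":[0.273,0.0864,0],"rot":[0,0,0.4714]},{"jaw":0.6,"offset":[0.273,0.0864,0],"rot":[0,0,0.4714]},{"jaw":0.6,"offset":[0.273,0.0864,0],"rot":[0,0,0.4714]},{"jaw":0.6,"offset":[0.273,0.0864,0],"rot":[0,0,0.4714]},{"jaw":0.6,"offset":[0.273,0.0864,0],"rot":[0,0,0.4714]}]';python3 -m inch '[{"jaw":0.6,"offset":[0,0,0],"rot":[0,0,0]},{"jaw":0.6,"offset":[0,0,0],"rot":[0,0,0]},{"jaw":0.6,"offset":[0,0,0],"rot":[0,0,0]}]';  python3 - <<'E'
from h import *
go(.5533,.3445,.017,-16.2)
E
```

```text
time: 15.2
position: [0.5538, 0.3428, 0.1009]
ee_rot: [0.8, 0.599, 0.0, 0.0]
ft_force: [0.2, 0.1, -0.4]
width: 0.401
grip_force: 0.0
time: 15.5
position: [0.5536, 0.3437, 0.1008]
ee_rot: [0.8, 0.6, 0.0, 0.0]
ft_force: [0.1, 0.2, -0.5]
width: 0.401
grip_force: 0.0
offset [ 0.0006 -0.0005  0.0838] rot [ 0.0002 -0.0003 -0.0013] q6 0.78 q1 0.5 w 0.401 t 15.5
```

```bash
python3 -m inch '[{"jaw":0.6,"offset":[0,0,0.04],"rot":[0,0,0]},{"jaw":0.62,"offset":[0,0,0.07],"rot":[0,0,0]},{"jaw":0.62,"offset":[0,0,0.081],"rot":[0,0,0]},{"jaw":0.65,"offset":[0,0,0.0835],"rot":[0,0,0]},{"jaw":0.7,"offset":[0,0,0.0835],"rot":[0,0,0]},{"jaw":0.75,"offset":[0,0,0.0835],"rot":[0,0,0]},{"jaw":1,"offset":[0,0,0.0835],"rot":[0,0,0]},{"jaw":1,"offset":[0,0,0.0835],"rot":[0,0,0]},{"jaw":1,"offset":[0,0,0.0835],"rot":[0,0,0]},{"jaw":1,"offset":[0,0,0.0835],"rot":[0,0,0]}]' 40;python3 -m inch '[{"jaw":1,"offset":[0,0,-0.004],"rot":[0,0,0]},{"jaw":1,"offset":[0,0,-0.006],"rot":[0,0,0]},{"jaw":1,"offset":[-0.003,0,-0.006],"rot":[0,0,0]},{"jaw":1,"offset":[-0.0055,0,-0.006],"rot":[0,0,0]},{"jaw":1,"offset":[-0.0055,0,-0.004],"rot":[0,0,0]},{"jaw":1,"offset":[-0.0055,0,-0.002],"rot":[0,0,0]},{"jaw":1,"offset":[-0.0055,0,-0.001],"rot":[0,0,0]},{"jaw":1,"offset":[-0.0055,0,0],"rot":[0,0,0]},{"jaw":1,"offset":[-0.0055,0,0],"rot":[0,0,0]},{"jaw":1,"offset":[-0.0055,0,0],"rot":[0,0,0]}]'
```

```text
time: 16.5
position: [0.5546, 0.3448, 0.0195]
ee_rot: [0.8, 0.6, 0.002, 0.0]
ft_force: [-0.1, -0.2, 6.3]
width: 0.224
grip_force: 41.0
time: 17.5
position: [0.552, 0.3386, 0.0194]
ee_rot: [0.8, 0.6, -0.0, 0.0]
ft_force: [-8.3, -6.0, 15.0]
width: 0.218
grip_force: 42.2
```

```bash
python3 -m inch '[{"jaw":1,"offset":[0,0,-0.0015],"rot":[0,0,0]},{"jaw":1,"offset":[0,0,-0.0015],"rot":[0,0,0]},{"jaw":0.77,"offset":[0,0,-0.0015],"rot":[0,0,0]},{"jaw":0.76,"offset":[0,0,-0.0015],"rot":[0,0,0]},{"jaw":0.74,"offset":[0,0,-0.0015],"rot":[0,0,0]},{"jaw":0.72,"offset":[0,0,-0.0015],"rot":[0,0,0]},{"jaw":0.68,"offset":[0,0,-0.0015],"rot":[0,0,0]},{"jaw":0.65,"offset":[0,0,-0.0015],"rot":[0,0,0]},{"jaw":0.65,"offset":[0,0,-0.0015],"rot":[0,0,0]}]' 20; python3 -m inch '[{"jaw":0.65,"offset":[0,0,-0.01],"rot":[0,0,0]},{"jaw":0.65,"offset":[0,0,-0.025],"rot":[0,0,0]},{"jaw":0.65,"offset":[0,0,-0.05],"rot":[0,0,0]},{"jaw":0.55,"offset":[0,0,-0.08],"rot":[0,0,0]},{"jaw":0.55,"offset":[0,0,-0.08],"rot":[0,0,0]},{"jaw":0.55,"offset":[0,0,-0.08],"rot":[0,0,0]}]'; python3 -c "
from h import *
go(.522,.0595,.1,10.8)"
```

```text
time: 18.4
position: [0.5519, 0.3389, 0.0185]
ee_rot: [0.8, 0.6, 0.0, -0.0]
ft_force: [-0.0, -0.0, 0.5]
width: 0.348
grip_force: 0.0
time: 19.0
position: [0.5526, 0.3393, 0.1009]
ee_rot: [0.8, 0.6, 0.002, 0.0]
ft_force: [-0.5, 0.4, -1.4]
width: 0.452
grip_force: 0.0
offset [-0.2772  0.0488  0.0003] rot [ 0.0031 -0.002  -0.4719] q6 0.78 q1 0.49 w 0.452 t 19.0
```

```bash
python3 -m inch '[{"jaw":0.5,"offset":[-0.277,0.0488,0],"rot":[0,0,-0.471]},{"jaw":0.5,"offset":[-0.277,0.0488,0],"rot":[0,0,-0.471]},{"jaw":0.5,"offset":[-0.277,0.0488,0],"rot":[0,0,-0.471]},{"jaw":0.5,"offset":[-0.277,0.0488,0],"rot":[0,0,-0.471]},{"jaw":0.5,"offset":[-0.277,0.0488,0],"rot":[0,0,-0.471]},{"jaw":0.5,"offset":[-0.277,0.0488,0],"rot":[0,0,-0.471]},{"jaw":0.5,"offset":[-0.277,0.0488,0],"rot":[0,0,-0.471]},{"jaw":0.5,"offset":[-0.277,0.0488,0],"rot":[0,0,-0.471]},{"jaw":0.5,"offset":[-0.277,0.0488,0],"rot":[0,0,-0.471]},{"jaw":0.5,"offset":[-0.277,0.0488,0],"rot":[0,0,-0.471]}]';python3 -m inch '[{"jaw":0.5,"offset":[0,0,0],"rot":[0,0,0]},{"jaw":0.5,"offset":[0,0,0],"rot":[0,0,0]},{"jaw":0.5,"offset":[0,0,0],"rot":[0,0,0]}]';  python3 - <<'E'
from h import *
go(.522,.0595,.003,10.8)
t,s=imaging.grab_frame("top"),imaging.grab_frame("side")
t=cv2.resize(t[130:230,60:160],(400,400),interpolation=2)
cv2.imwrite("pics/c7.png",np.hstack([t,cv2.resize(s[90:190,120:220],(400,400),interpolation=2)]))
h=cv2.cvtColor(t,cv2.COLOR_BGR2HSV)
m=((h[...,2]>242)&(h[...,1]<25)).astype(np.uint8); m[190:]=0;m[:100]=0
c=max(cv2.findContours(m,0,1)[0],key=cv2.contourArea)[:,0]
w=(world(c/4+[60,130],.032)*1000).astype(np.float32)
print(cv2.minAreaRect(w))
E
```

```text
time: 20.0
position: [0.5212, 0.0603, 0.0982]
ee_rot: [0.637, 0.771, -0.0, -0.0]
ft_force: [-0.3, 0.4, -0.5]
width: 0.496
grip_force: 0.0
time: 20.3
position: [0.5213, 0.0596, 0.0985]
ee_rot: [0.638, 0.77, 0.0, -0.0]
ft_force: [0.1, 0.0, -0.8]
width: 0.502
grip_force: 0.0
offset [-0.0003  0.0006  0.0955] rot [ 0.     -0.0001 -0.0003] q6 -0.14 q1 0.04 w 0.502 t 20.3
((550.8068237304688, 339.28900146484375), (102.83818054199219, 20.44019317626953), 73.1319808959961)
```

View pics/c7.png

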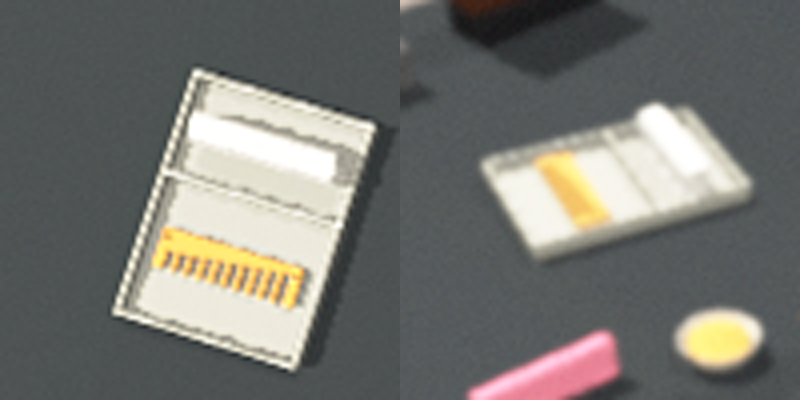

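The pair is now within about 3 mm of the middle and still upright and together. Next is the long comb.

```bash
python3 -m inch '[{"jaw":0.5,"offset":[0,0.0006,0.04],"rot":[0,0,0]},{"jaw":0.5,"offset":[0,0.0006,0.075],"rot":[0,0,0]},{"jaw":0.5,"offset":[0,0.0006,0.09],"rot":[0,0,0]},{"jaw":0.5,"offset":[0,0.0006,0.0955],"rot":[0,0,0]},{"jaw":0.5,"offset":[0,0.0006,0.0955],"rot":[0,0,0]},{"jaw":0.5,"offset":[0,0.0006,0.0955],"rot":[0,0,0]},{"jaw":1,"offset":[0,0.0006,0.0955],"rot":[0,0,0]},{"jaw":1,"offset":[0,0.0006,0.0955],"rot":[0,0,0]},{"jaw":1,"offset":[0,0.0006,0.0955],"rot":[0,0,0]},{"jaw":1,"offset":[0,0.0006,0.0955],"rot":[0,0,0]}]' 40;python3 -m inch '[{"jaw":1,"offset":[0,0,0],"rot":[0,0,0]},{"jaw":1,"offset":[0,0,-0.03],"rot":[0,0,0]},{"jaw":1,"offset":[0,0,-0.07],"rot":[0,0,0]},{"jaw":1,"offset":[0,0,-0.095],"rot":[0,0,0]},{"jaw":1,"offset":[0,0,-0.095],"rot":[0,0,0]},{"jaw":1,"offset":[0,0,-0.095],"rot":[0,0,0]}]';  python3 -c "
from h import *
go(.4735,-.3426,.1,-24.5)"
```

```text
time: 21.4
position: [0.5231, 0.0595, 0.005]
ee_rot: [0.638, 0.77, 0.001, 0.001]
ft_force: [-1.6, -0.1, 6.0]
width: 0.296
grip_force: 39.0
time: 22.0
position: [0.5222, 0.0594, 0.0986]
ee_rot: [0.638, 0.77, 0.001, 0.001]
ft_force: [0.8, 0.2, -0.8]
width: 0.298
grip_force: 39.3
offset [-0.3859 -0.1228 -0.0016] rot [ 1.600e-03 -4.000e-04  6.152e-01] q6 -0.14 q1 0.04 w 0.298 t 22.0
```

```bash
python3 -m inch '[{"jaw":1,"offset":[-0.386,-0.123,0],"rot":[0,0,0.615]},{"jaw":1,"offset":[-0.386,-0.123,0],"rot":[0,0,0.615]},{"jaw":1,"offset":[-0.386,-0.123,0],"rot":[0,0,0.615]},{"jaw":1,"offset":[-0.386,-0.123,0],"rot":[0,0,0.615]},{"jaw":1,"offset":[-0.386,-0.123,0],"rot":[0,0,0.615]},{"jaw":1,"offset":[-0.386,-0.123,0],"rot":[0,0,0.615]},{"jaw":1,"offset":[-0.386,-0.123,0],"rot":[0,0,0.615]},{"jaw":1,"offset":[-0.386,-0.123,0],"rot":[0,0,0.615]},{"jaw":1,"offset":[-0.386,-0.123,0],"rot":[0,0,0.615]},{"jaw":1,"offset":[-0.386,-0.123,0],"rot":[0,0,0.615]}]';python3 -m inch '[{"jaw":1,"offset":[0,0,0],"rot":[0,0,0]},{"jaw":1,"offset":[0,0,0],"rot":[0,0,0]},{"jaw":1,"offset":[0,0,0],"rot":[0,0,0]},{"jaw":1,"offset":[0,0,0],"rot":[0,0,0]}]';  python3 -c "
from h import *
go(.4735,-.3426,.0095,-24.5)"
```

```text
time: 23.0
position: [0.4719, -0.3434, 0.096]
ee_rot: [0.842, 0.54, -0.0, -0.002]
ft_force: [0.4, 0.8, -0.5]
width: 0.293
grip_force: 39.4
time: 23.4
position: [0.4734, -0.3419, 0.0981]
ee_rot: [0.841, 0.542, 0.0, 0.0]
ft_force: [-0.1, -0.0, 0.9]
width: 0.295
grip_force: 39.4
offset [-0.0006  0.0003  0.0886] rot [ 0.0002 -0.0001  0.0016] q6 -0.26 q1 -0.69 w 0.295 t 23.4
```

```bash
python3 -m inch '[{"jaw":1,"offset":[-0.0005,0,0.03],"rot":[0,0,0]},{"jaw":1,"offset":[-0.0005,0,0.06],"rot":[0,0,0]},{"jaw":1,"offset":[-0.0005,0,0.078],"rot":[0,0,0]},{"jaw":1,"offset":[-0.0005,0,0.085],"rot":[0,0,0]},{"jaw":1,"offset":[-0.0005,0,0.0885],"rot":[0,0,0]},{"jaw":1,"offset":[-0.0005,0,0.0885],"rot":[0,0,0]},{"jaw":0.55,"offset":[-0.0005,0,0.0885],"rot":[0,0,0]},{"jaw":0.55,"offset":[-0.0005,0,0.0885],"rot":[0,0,0]},{"jaw":0.55,"offset":[-0.0005,0,0.0885],"rot":[0,0,0]}]';python3 -m inch '[{"jaw":0.55,"offset":[0,0,-0.02],"rot":[0,0,0]},{"jaw":0.55,"offset":[0,0,-0.06],"rot":[0,0,0]},{"jaw":0.55,"offset":[0,0,-0.09],"rot":[0,0,0]},{"jaw":0.55,"offset":[0,0,-0.09],"rot":[0,0,0]},{"jaw":0.55,"offset":[0,0,-0.09],"rot":[0,0,0]}]';  python3 -c "
from h import *
go(.4408,-.0818,.1,9.7)"
```

```text
time: 24.3
position: [0.4732, -0.3436, 0.0103]
ee_rot: [0.841, 0.541, 0.0, 0.001]
ft_force: [0.1, -0.4, 0.6]
width: 0.453
grip_force: 0.0
time: 24.8
position: [0.4732, -0.3435, 0.1004]
ee_rot: [0.841, 0.541, 0.0, 0.001]
ft_force: [-0.4, 0.6, -1.0]
width: 0.449
grip_force: 0.0
offset [ 2.247e-01 -1.380e-01  1.000e-04] rot [ 0.0017  0.001  -0.5967] q6 -0.26 q1 -0.69 w 0.449 t 24.8
```

```bash
python3 -m inch '[{"jaw":0.6,"offset":[0.225,-0.138,0],"rot":[0,0,-0.597]},{"jaw":0.6,"offset":[0.225,-0.138,0],"rot":[0,0,-0.597]},{"jaw":0.6,"offset":[0.225,-0.138,0],"rot":[0,0,-0.597]},{"jaw":0.6,"offset":[0.225,-0.138,0],"rot":[0,0,-0.597]},{"jaw":0.6,"offset":[0.225,-0.138,0],"rot":[0,0,-0.597]},{"jaw":0.6,"offset":[0.225,-0.138,0],"rot":[0,0,-0.597]},{"jaw":0.6,"offset":[0.225,-0.138,0],"rot":[0,0,-0.597]},{"jaw":0.6,"offset":[0.225,-0.138,0],"rot":[0,0,-0.597]},{"jaw":0.6,"offset":[0.225,-0.138,0],"rot":[0,0,-0.597]},{"jaw":0.6,"offset":[0.225,-0.138,0],"rot":[0,0,-0.597]}]';python3 -m inch '[{"jaw":0.6,"offset":[0,0,0],"rot":[0,0,0]},{"jaw":0.6,"offset":[0,0,0],"rot":[0,0,0]},{"jaw":0.6,"offset":[0,0,0],"rot":[0,0,0]}]';  python3 - <<'E'
from h import *
go(.4408,-.0818,.0035,9.7)
t,s=imaging.grab_frame("top"),imaging.grab_frame("side")
cv2.imwrite("pics/c8.png",np.hstack([cv2.resize(t[140:240,335:435],(400,400),interpolation=2),cv2.resize(s[140:260,210:330],(400,400),interpolation=2)]))
E
```

```text
time: 25.8
position: [0.4406, -0.0824, 0.0992]
ee_rot: [0.645, 0.764, -0.0, -0.0]
ft_force: [-0.5, 0.2, 0.1]
width: 0.399
grip_force: 0.0
time: 26.1
position: [0.4406, -0.0815, 0.0995]
ee_rot: [0.645, 0.764, 0.0, -0.0]
ft_force: [0.7, 0.8, 0.1]
width: 0.402
grip_force: 0.0
offset [-0.0003  0.0002  0.096 ] rot [ 0.     -0.0001 -0.0002] q6 -0.43 q1 -0.27 w 0.402 t 26.1
```

View pics/c8.png

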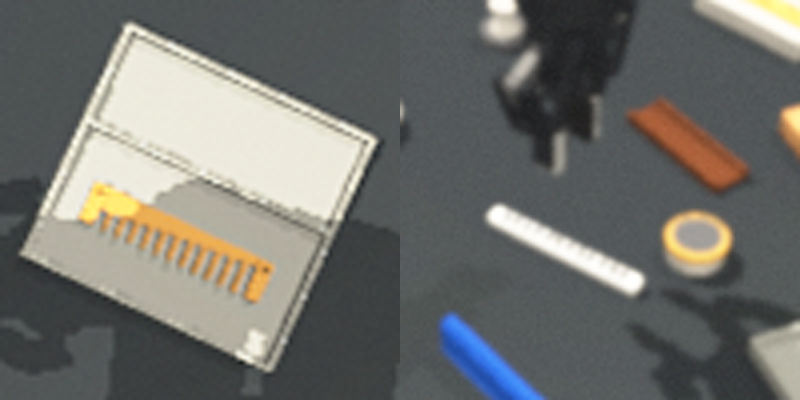

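The long comb is central and lengthwise in its wide compartment, with its centre at (177,242) against a compartment middle of (178,243). The last piece is the mouthpiece.

```bash
python3 -m inch '[{"jaw":0.6,"offset":[0,0,0.04],"rot":[0,0,0]},{"jaw":0.6,"offset":[0,0,0.075],"rot":[0,0,0]},{"jaw":0.6,"offset":[0,0,0.09],"rot":[0,0,0]},{"jaw":0.6,"offset":[0,0,0.0955],"rot":[0,0,0]},{"jaw":0.6,"offset":[0,0,0.0955],"rot":[0,0,0]},{"jaw":0.6,"offset":[0,0,0.0955],"rot":[0,0,0]},{"jaw":1,"offset":[0,0,0.0955],"rot":[0,0,0]},{"jaw":1,"offset":[0,0,0.0955],"rot":[0,0,0]},{"jaw":1,"offset":[0,0,0.0955],"rot":[0,0,0]},{"jaw":1,"offset":[0,0,0.0955],"rot":[0,0,0]}]' 50;python3 -m inch '[{"jaw":1,"offset":[0,0,0],"rot":[0,0,0]},{"jaw":1,"offset":[0,0,-0.03],"rot":[0,0,0]},{"jaw":1,"offset":[0,0,-0.07],"rot":[0,0,0]},{"jaw":1,"offset":[0,0,-0.095],"rot":[0,0,0]},{"jaw":1,"offset":[0,0,-0.095],"rot":[0,0,0]},{"jaw":1,"offset":[0,0,-0.095],"rot":[0,0,0]}]';  python3 -c "
from h import *
go(.5508,-.3778,.1,-24.5)"
```

```text
time: 27.2
position: [0.4415, -0.0815, 0.0054]
ee_rot: [0.645, 0.764, 0.001, 0.001]
ft_force: [-1.3, 0.5, 6.0]
width: 0.141
grip_force: 49.3
time: 27.8
position: [0.4405, -0.0813, 0.099]
ee_rot: [0.645, 0.764, 0.0, 0.0]
ft_force: [0.1, -1.1, -0.6]
width: 0.135
grip_force: 49.1
offset [-0.3109  0.0586 -0.0009] rot [0.0007 0.     0.5972] q6 -0.43 q1 -0.26 w 0.135 t 27.8
```

```bash
python3 -m inch '[{"jaw":1,"offset":[-0.311,0.0586,0],"rot":[0,0,0.597]},{"jaw":1,"offset":[-0.311,0.0586,0],"rot":[0,0,0.597]},{"jaw":1,"offset":[-0.311,0.0586,0],"rot":[0,0,0.597]},{"jaw":1,"offset":[-0.311,0.0586,0],"rot":[0,0,0.597]},{"jaw":1,"offset":[-0.311,0.0586,0],"rot":[0,0,0.597]},{"jaw":1,"offset":[-0.311,0.0586,0],"rot":[0,0,0.597]},{"jaw":1,"offset":[-0.311,0.0586,0],"rot":[0,0,0.597]},{"jaw":1,"offset":[-0.311,0.0586,0],"rot":[0,0,0.597]},{"jaw":1,"offset":[-0.311,0.0586,0],"rot":[0,0,0.597]},{"jaw":1,"offset":[-0.311,0.0586,0],"rot":[0,0,0.597]}]';python3 -m inch '[{"jaw":1,"offset":[0,0,0],"rot":[0,0,0]},{"jaw":1,"offset":[0,0,0],"rot":[0,0,0]},{"jaw":1,"offset":[0,0,0],"rot":[0,0,0]},{"jaw":1,"offset":[0,0,0],"rot":[0,0,0]}]';  python3 -c "
from h import *
go(.5508,-.3778,.0095,-24.5)"
```

```text
time: 28.8
position: [0.5504, -0.3766, 0.098]
ee_rot: [0.841, 0.541, -0.0, -0.001]
ft_force: [-0.1, 0.0, 0.1]
width: 0.138
grip_force: 49.2
time: 29.2
position: [0.5509, -0.3777, 0.0993]
ee_rot: [0.841, 0.541, 0.0, 0.0]
ft_force: [0.7, -0.6, 0.1]
width: 0.14
grip_force: 49.2
offset [-0.0001 -0.      0.0898] rot [ 0.0003 -0.      0.0005] q6 -0.23 q1 -0.66 w 0.14 t 29.2
```

```bash
python3 -m inch '[{"jaw":1,"offset":[0,0,0.03],"rot":[0,0,0]},{"jaw":1,"offset":[0,0,0.06],"rot":[0,0,0]},{"jaw":1,"offset":[0,0,0.078],"rot":[0,0,0]},{"jaw":1,"offset":[0,0,0.086],"rot":[0,0,0]},{"jaw":1,"offset":[0,0,0.0895],"rot":[0,0,0]},{"jaw":1,"offset":[0,0,0.0895],"rot":[0,0,0]},{"jaw":0.72,"offset":[0,0,0.0895],"rot":[0,0,0]},{"jaw":0.72,"offset":[0,0,0.0895],"rot":[0,0,0]},{"jaw":0.72,"offset":[0,0,0.0895],"rot":[0,0,0]}]';python3 -m inch '[{"jaw":0.72,"offset":[0,0,-0.02],"rot":[0,0,0]},{"jaw":0.72,"offset":[0,0,-0.06],"rot":[0,0,0]},{"jaw":0.72,"offset":[0.05,0,-0.1],"rot":[0,0,0]},{"jaw":0.72,"offset":[0.25,-0.05,-0.15],"rot":[0,0,0]},{"jaw":0.72,"offset":[0.25,-0.05,-0.15],"rot":[0,0,0]},{"jaw":0.72,"offset":[0.25,-0.05,-0.15],"rot":[0,0,0]},{"jaw":0.72,"offset":[0.25,-0.05,-0.15],"rot":[0,0,0]},{"jaw":0.72,"offset":[0.25,-0.05,-0.15],"rot":[0,0,0]},{"jaw":0.72,"offset":[0.25,-0.05,-0.15],"rot":[0,0,0]},{"jaw":0.72,"offset":[0.25,-0.05,-0.15],"rot":[0,0,0]}]';  python3 - <<'E'
from h import *
t,s=imaging.grab_frame("top"),imaging.grab_frame("side")
cv2.imwrite("pics/c9.png",np.hstack([cv2.resize(t[140:240,335:435],(400,400),interpolation=2),cv2.resize(s,(400,400),interpolation=2)]))
cv2.imwrite("pics/c10.png",cv2.resize(t,(800,600)))
E
```

```text
time: 30.1
position: [0.5512, -0.3782, 0.0104]
ee_rot: [0.841, 0.541, 0.0, 0.001]
ft_force: [0.1, -0.8, -0.4]
width: 0.277
grip_force: 0.0
time: 31.1
position: [0.609, -0.1297, 0.1597]
ee_rot: [0.841, 0.541, 0.0, 0.0]
ft_force: [0.8, -0.4, 0.1]
width: 0.279
grip_force: 0.0
```

View pics/c9.png

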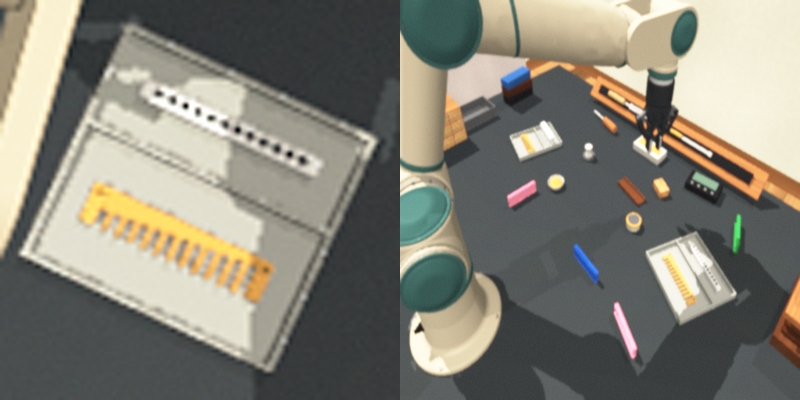

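View pics/c10.png

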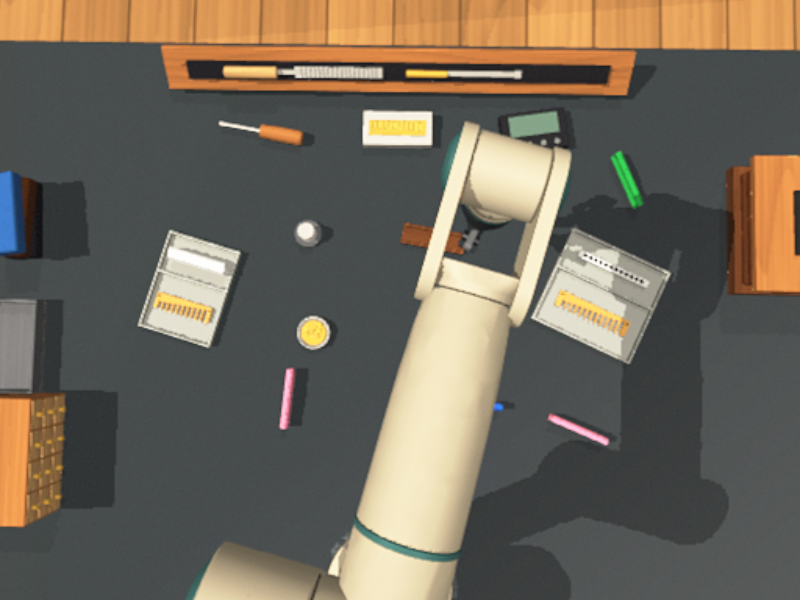

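All four items lie where asked. The mouthpiece is holes up and central in its compartment at (233,130), the bystanders are unmoved, and the arm hangs clear. I'll hand the job in.

```bash
python3 -m inch '[{"jaw":0.72,"offset":[0,0,0],"rot":[0,0,0]},{"jaw":0.72,"offset":[0,0,0],"rot":[0,0,0]},{"jaw":0.72,"offset":[0,0,0],"rot":[0,0,0]}]'; python3 -c "
from rig import job
print(job.close_job())"
```

```text
time: 31.5
position: [0.6087, -0.1304, 0.1593]
ee_rot: [0.841, 0.541, -0.0, -0.0]
ft_force: [-0.8, 0.3, 0.7]
width: 0.282
grip_force: 0.0
the job is handed in; nothing more can be done
None
```

Both repair kits are made up in the order asked and handed in at 31.5 s; the covers needed one regrip, the final pictures show every piece within about 3 mm of its compartment's middle and no bystander moved, and no verdict came back.

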